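# Try a spare lamp in the lamp tester

### The job

Try the round lamp in the lamp tester. First turn the tester's black selector clockwise until it clicks over to its other position; then take the round lamp from the wooden rack, push it straight down into the bayonet holder against the spring contacts, twist it clockwise to the end of the slots (nearly a quarter turn) and let it rise into the end notches. Finish while still holding the lamp seated there for the reading, and leave the other lamps and the things on the bench where they are.

Things in the scene. Friction and masses are not known exactly. Their poses are not given: they have to be found in the camera images.
- tester: lamp tester: fixed grey case 170 x 300 x 65 mm with a flat top panel. Origin under its centre on the bench, z up, front to -x. On the panel (x, y in mm): the black selector (-5, -98); the bayonet holder with a steel shell (0, 25), mouth 97 mm above the bench; a wider white screw holder 26 mm high, not used (10, 112); a low display (50, -5); two terminals 18 mm high by the front edge
- selector (a joint): angle of the tester's selector, rad: 0 as found, grows clockwise seen from above, its other position is at 1.047 (60 degrees), with a stop at either end. An over-centre spring keeps it in either position: it resists with 0.16 N m at first, less towards half way (0.52), and past there snaps on by itself
- selector_grip (a point): middle of the selector's bar grip, turning with it, z up. The bar is 46 mm long along x (white pointer end +x), 12 mm wide along y; its top is 10 mm above this point, its foot 12 mm below, on a disc 44 mm across. At joint value 0, x points 30 degrees to the left of the tester's +x
- socket_mouth (a point): centre of the bayonet holder's open mouth, z up, axes those of the tester. Bore 23.6 mm, shell 30.4 mm outside. Two pin slots 5 mm wide open at the mouth at this frame's +y and -y; each runs 12 mm down, then clockwise seen from above (6 to 12 mm deep) to an end notch 5 mm wide, its middle 70 degrees (1.22 rad) round, that rises to 3 mm below the mouth
- contacts (a joint): how far the holder's sprung contacts are pressed down, m, 0 to 0.0105. Unpressed they stand 9 mm below the mouth and push up on the lamp's underside with 4 N at first touch, 6.5 N with the lamp in the notches (0.0035) and 11 N at full depth
- socket_seat (a point): where the underside of a seated lamp comes: on the holder's axis, 12.5 mm below the mouth; its x axis is the line of the two end notches, along which the lamp's pins lie when seated (either way round). To get under the lip to the notches the lamp's underside must be 3 to 6 mm lower than this point
- round_lamp: the round white lamp (golf-ball shape), 45 mm across, 80 mm high, about 45 g. Origin at the centre of its underside, z up to the dome. Metal cap 22 mm across up to 25 mm, foot chamfered 2 mm; two pins 3 mm thick along x, 8 mm above the underside, 28.4 mm over their ends. Straight 45 mm belt from 46 to 60 mm, the place to grip. It starts upright in one of the three rack holes
- candle_lamp: candle-shaped lamp, 35 mm in diameter, 95 mm high, standing in the rack; not used. Origin at its underside
- small_lamp: small tubular lamp, 28 mm in diameter, 60 mm high, standing in the rack; not used. Origin at its underside
- rack: fixed wooden rack 52 x 250 x 26 mm for three lamps, origin under its centre, long along y. Holes 23.5 mm square at y = -88, 0 and 88 mm, their floor 6 mm above the bench (20 mm deep), with 5 mm slots for the pins along y, so every lamp's pins lie along the rack's length
- solder_spool: solder spool, 54 mm in diameter, 48 mm high, standing near the robot; origin at its underside
- screwdriver: screwdriver lying near the front of the tester; leave alone
- multimeter: orange multimeter lying on the bench, 150 x 76 x 38 mm; leave alone
- flux_jar: small amber jar, 48 mm in diameter, 45 mm high, at the far side; leave alone
- pen_mug: white mug, 80 mm in diameter, 95 mm high; leave alone
- side_cutters: small side cutters lying at the far side; leave alone
There are look-alikes about, which are no part of the job. Leave any blue or green look-alike of the round_lamp alone.

How it is judged (in metres and radians):
On the way, in this order (a step that is already met when the one before it is completed fails the run):
1. the selector has clicked over to its other position while the round lamp still stands in the rack (value of joint selector above 0.95 rad and distance of round_lamp from where it was at the start of the episode below 0.015 m), for 0.2 s.
2. the round lamp is lifted out of the rack (distance of round_lamp from where it was at the start of the episode above 0.035 m and height (world z) of round_lamp above 0.035 m and contact force between the fingers and round_lamp above 1 N), for 0.1 s.
3. the round lamp is pushed down in the bayonet holder, its pins below the lip (z of round_lamp in the frame of socket_mouth below -0.0147 m and horizontal distance between round_lamp and socket_mouth below 0.004 m and angle between round_lamp's own z axis and vertical below 0.12 rad), for 0.1 s.
At the end, for the whole second after the job is handed in: selector above 0.95 rad; round lamp upright (tilt under 0.1 rad) in the bayonet holder within 4 mm of its axis, underside 10.5 to 14.2 mm below the mouth, pins within 0.17 rad of the notch line, at rest, still gripped with over 1 N (z of round_lamp in the frame of socket_mouth between -0.0142 and -0.0105 m and horizontal distance between round_lamp and socket_mouth below 0.004 m and angle between the x axis of round_lamp and the x axis of socket_seat, either way round below 0.17 rad and angle between round_lamp's own z axis and vertical below 0.1 rad and contact force between the fingers and round_lamp above 1 N and linear speed of round_lamp below 0.02 m/s and value of joint selector above 0.95 rad); the arm keeps its last pose, push and grip.
It fails at once if another lamp is lifted or knocked out of its hole (distance of any of candle_lamp, small_lamp from where it was at the start of the episode above 0.012 m).
It fails at once if a thing on the bench is pushed away (distance of any of solder_spool, screwdriver, multimeter, flux_jar, pen_mug, side_cutters from where it was at the start of the episode above 0.02 m).
It also fails if it takes over 61 s, if anything falls off the work surface, if the arm or the gripper's body presses on something with over 40 N, if the wrist force passes 120 N, or if a joint passes its speed limit or range.

### The arm

A 6-joint arm with a two-finger parallel gripper is mounted at the origin on the work surface. World frame = base frame: x ahead of the robot, y to its left, z up, the work surface at z = 0. Lengths are in mm, angles in rad, forces in N, time in s.
With the tool pointing down it reaches from about 350 to 925 mm from the base axis. Payload 6.4 kg.
Tool frame: the origin (TCP) lies midway between the tips of the shut fingers; the grasp point (between the pads) lies 19 mm behind it (bot.grip_depth is the distance from the TCP to the grasp point, in mm); z points along the fingers, y is the line along which they close (so a half turn about z gives the same grasp; the last joint's range is limited). The gripper opens to 85 mm and grips with 20 to 120 N. Pads are 22 mm wide; open, the fingers measure 114 mm over their backs; the gripper's body (76 mm by 85 mm) begins 54 mm behind the grasp point. The pads swing forward as they close: fully open they stand 13 mm farther back than shut.
Start: joints at [-1.391, 0.245, 1.558, -0, 1.339, -0.174], TCP at [225.207, -609.75, 231.29] pointing down, gripper open.
Joint ranges: [-3.13, 3.13], [-1.02, 2.26], [0.13, 2.54], [-0.95, 4.09], [0.21, 2.88], [-2.74, 2.74]. Speed limits (rad/s): [2.57, 2.57, 3.14, 3.14, 3.14, 3.14].

### API

Orientations are given as a unit quaternion [w, x, y, z].
In Python, from workcell import bot, cams, order gives the robot as it stands. The module is installed in compiled form; this text tells all that it offers.
- The arm moves only by the shell command python3 -m pendant 'ROWS' [FORCE]. ROWS is JSON, a list of rows, each an object with "linear": the shift along the tool's x, y, z in m, a list of three; "turn": the turn about the tool's z in rad; "claw": the opening, from 0 (shut) to 1 (fully open). In form: [{"linear": [dx, dy, dz], "turn": turn, "claw": claw}, ...]. A call has 1 to 5 rows; each row is the pose to reach, as a shift and turn from the pose commanded when the call began, along the tool's axes at that moment; what a row does not reach only later rows make up. A row lasts 1/10 s, in which the tool goes at most 50 mm and 8.59 degrees, less where a joint would pass 70% of its speed; a pose out of reach is approached as far as the arm can. A call with a gripper value outside its range is refused whole. The fingers move at their own pace and stop on an object; FORCE is the grip in N (left out, the last holds). Time passes only in rows, so rows that repeat a pose let the fingers close. It gives the time, the measured TCP pose, the force, the opening and the grip force at its end, in the units of the state.
- bot.observe(): the state, without advancing time (a new reading comes with each control period).
- cams.grab_frame(name): name is "scene" or "top" or "wrist"; returns a dict with "image" (420x560x3 uint8, blue, green, red), "fx", "fy", "cx", "cy" (pixels), "D" ([k1, k2, p1, p2, k3] as OpenCV has them; the pictures are not rectified), "pose" (4x4, takes a point from camera to world coordinates); the wrist camera has in their place "mount" (4x4, takes a point from camera to tool coordinates, whose origin is the TCP and whose axes are the flange's). Camera axes: x right, y down, z forward; pixel columns grow to the right and rows downward; lengths in mm; the calibration is good to about 2 mm. A picture is of the moment at which its call begins: read the wrist's pose just before it. There is no depth.
- order.sign_off(): hands the job in; it is judged then, once.
The state is a dict: "time": time; "qpos": joint angles; "qvel": joint speeds; "joint_torque": joint torques, N m; "ee_pos": TCP position; "tcp_rot": TCP orientation; "contact_force": force on the tool from outside, world axes, zero at the start; "ft_torque": the same for the moment, N m; "gripper_width": finger opening in mm; "grip_force": force on a finger pad.
Only numpy, scipy, OpenCV 4.12 (cv2) and the standard library are available. Lean on these libraries where they do the work, as an engineer would, in place of code of your own. Each camera call takes 0.05 s, during which the arm holds its last target. There are 200 camera calls.

## Working session

There is one attempt and no reset: what is moved stays moved. The work goes in short steps, Python scripts to look and compute and a shell command to move; the robot and the scene stay as the last step left them, time stands still between calls to the robot, and variables do not carry over. Pictures are saved under pics/ and viewed, at most 10 in all, crops included, and the job is handed in when it is done.

```bash
mkdir -p pics
cat > h.py <<'E'
import numpy as np, cv2
from scipy.spatial.transform import Rotation as R
from workcell import bot, cams, order
def tool():
    s=bot.observe(); q=s["tcp_rot"]; T=np.eye(4); T[:3,:3]=R.from_quat([q[1],q[2],q[3],q[0]]).as_matrix(); T[:3,3]=s["ee_pos"]; return T
def grab(n,f=None):
    T=tool(); d=cams.grab_frame(n)
    d["P"]=np.array(d["pose"]) if "pose" in d else T@np.array(d["mount"])
    d["K"]=np.array([[d["fx"],0,d["cx"]],[0,d["fy"],d["cy"]],[0,0,1.]]); d["D"]=np.array(d["D"],float)
    if f: cv2.imwrite("pics/"+f,d["image"]); np.savez("pics/"+f[:-4]+".npz",P=d["P"],K=d["K"],D=d["D"],image=d["image"])
    return d
def load(f): return dict(np.load("pics/"+f+".npz"))
def ray(d,uv):
    p=cv2.undistortPoints(np.array(uv,float).reshape(-1,1,2),d["K"],d["D"]).reshape(-1,2)
    r=np.c_[p,np.ones(len(p))]@d["P"][:3,:3].T; return d["P"][:3,3],r
def plane(d,uv,z):
    o,r=ray(d,uv); return o+r*((z-o[2])/r[:,2])[:,None]
def proj(d,X):
    M=np.linalg.inv(d["P"]); return cv2.projectPoints(np.array(X,float).reshape(-1,1,3),cv2.Rodrigues(M[:3,:3])[0],M[:3,3],d["K"],d["D"])[0].reshape(-1,2)
E
python3 - <<'E'
from h import *
a=grab("scene","scene.png"); b=grab("top","top.png")
print(a["P"].round(3),b["P"].round(3),a["K"],b["K"]); s=bot.observe(); print(tool().round(3),s)
E
```

```text
[[ 4.240000e-01  5.400000e-01 -7.270000e-01  1.250039e+03]
 [ 9.050000e-01 -2.680000e-01  3.300000e-01 -1.823000e+02]
 [-1.700000e-02 -7.980000e-01 -6.020000e-01  6.454430e+02]
 [ 0.000000e+00  0.000000e+00  0.000000e+00  1.000000e+00]] [[-2.60000e-02 -9.99000e-01  4.70000e-02  5.40773e+02]
 [-1.00000e+00  2.70000e-02  1.40000e-02  9.89440e+01]
 [-1.50000e-02 -4.60000e-02 -9.99000e-01  1.09139e+03]
 [ 0.00000e+00  0.00000e+00  0.00000e+00  1.00000e+00]] [[392.36526881   0.         277.56768882]
 [  0.         392.36526881 208.49935711]
 [  0.           0.           1.        ]] [[392.28571056   0.         286.16429789]
 [  0.         392.28571056 211.42199506]
 [  0.           0.           1.        ]]
[[ 9.38000e-01  3.46000e-01 -0.00000e+00  2.25094e+02]
 [ 3.46000e-01 -9.38000e-01  2.00000e-03 -6.09227e+02]
 [ 0.00000e+00 -2.00000e-03 -1.00000e+00  2.30246e+02]
 [ 0.00000e+00  0.00000e+00  0.00000e+00  1.00000e+00]] {'time': 0.1, 'qpos': array([-1.39112528e+00,  2.45778794e-01,  1.55893344e+00, -5.73952408e-06,
        1.33869703e+00, -1.74097147e-01]), 'qvel': array([-0.00045536, -0.00084226, -0.00220155, -0.0003181 ,  0.00017684,
        0.00186175]), 'joint_torque': array([ 2.01809462e-04, -4.30671215e+01, -3.27129579e+01, -1.31422826e-04,
        2.81837609e-03,  2.31811242e-06]), 'ee_pos': array([ 225.09446908, -609.22681102,  230.24619543]), 'tcp_rot': array([-9.08292540e-04,  9.84396232e-01,  1.75963725e-01, -5.32359170e-06]), 'contact_force': array([-0.1214519 , -0.48493952, -0.38396004]), 'ft_torque': array([-0.04683793,  0.01476968,  0.00403092]), 'grip_force': 0.0, 'gripper_width': 85.24568867795601}
```

View pics/scene.png

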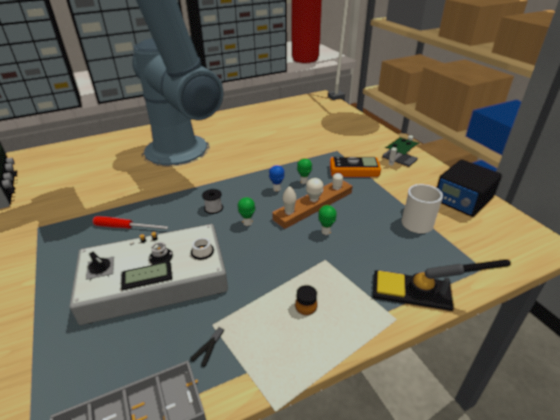

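View pics/top.png

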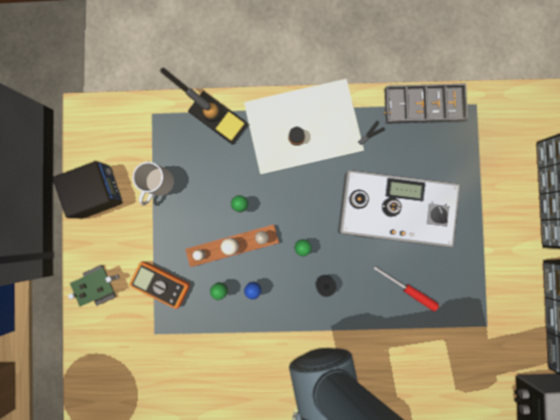

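The scene view shows the rack with candle at (289,200), round lamp in the middle at (315,186) and small lamp at (338,180). The top view shows the tester at about (400,208), rack at (233,245), white round lamp at (229,247). Look-alikes (top): blue (252,290), green (219,291), (303,247), (239,203); the candle (262,238) and small lamp (198,255) are also white. I choose the white middle one at (229,247).

Run:
```python
from h import *
d=load("top"); im=d["image"]; hsv=cv2.cvtColor(im,cv2.COLOR_BGR2HSV)
def big(m,box):
    k=np.zeros_like(m); x0,y0,x1,y1=box; k[y0:y1,x0:x1]=m[y0:y1,x0:x1]
    c=max(cv2.findContours(k,cv2.RETR_EXTERNAL,cv2.CHAIN_APPROX_NONE)[0],key=cv2.contourArea); return c
# tester
m=cv2.morphologyEx(cv2.inRange(hsv,(0,0,140),(180,60,255)),cv2.MORPH_CLOSE,np.ones((7,7)))
c=big(m,(320,155,480,262)); P=plane(d,c[:,0].astype(float),65)
r=cv2.minAreaRect(P[:,:2].astype(np.float32)); print("tester",r, cv2.boxPoints(r).round(1).tolist())
m=cv2.inRange(hsv,(3,90,60),(18,255,255)); m=cv2.morphologyEx(m,cv2.MORPH_CLOSE,np.ones((9,9)))
c=big(m,(175,215,290,275)); P=plane(d,c[:,0].astype(float),26)
r=cv2.minAreaRect(P[:,:2].astype(np.float32)); print("rack",r, cv2.boxPoints(r).round(1).tolist())
for n,p,z in [("round",(229,247),60),("sel",(439,213),80),("sock",(393,206),97),("white",(359,199),91),("spool",(326,285),48),("mug",(148,178),95),("blue",(252,290),60),("green",(303,247),60)]: print(n,plane(d,[p],z).round(0))
# crop picture
a=cv2.resize(im[160:260,330:470],None,fx=4,fy=4,interpolation=cv2.INTER_CUBIC)
b=cv2.resize(im[215:275,175:315],None,fx=4,fy=4,interpolation=cv2.INTER_CUBIC)[:200]
cv2.imwrite("pics/crop1.png",np.vstack([a,b]))
```

```text
tester ((589.2777099609375, -184.26048278808594), (295.36468505859375, 165.88084411621094), 81.29560852050781) [[484.8999938964844, -317.70001220703125], [648.9000244140625, -342.79998779296875], [693.5999755859375, -50.79999923706055], [529.5999755859375, -25.700000762939453]]
rack ((502.19781494140625, 264.36553955078125), (51.498287200927734, 250.50003051757812), 13.8558988571167) [[447.20001220703125, 379.79998779296875], [507.20001220703125, 136.60000610351562], [557.2000122070312, 148.89999389648438], [497.20001220703125, 392.1000061035156]]
round [[499. 266.  60.]]
sel [[ 573. -280.   80.]]
sock [[ 594. -158.   97.]]
white [[614. -74.  91.]]
spool [[392.  14.  48.]]
mug [[683. 466.  95.]]
blue [[386. 208.  60.]]
green [[494.  72.  60.]]
```

View pics/crop1.png

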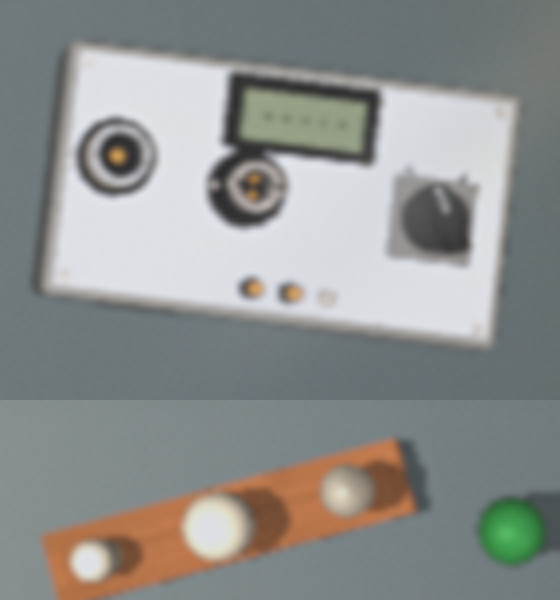

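Close crop confirms the plain white ball at crop (215,527) in the middle hole. The blue and green ones are off the rack. The selector pointer is up-left at crop (440,200), which matches joint 0. Moving above the selector.

```bash
python3 -m pendant '[{"linear":[0.042,-0.018,0.0],"turn":0,"claw":1},{"linear":[0.084,-0.036,0.0],"turn":0,"claw":0.8},{"linear":[0.126,-0.054,0.0],"turn":0,"claw":0.6},{"linear":[0.168,-0.072,0],"turn":0,"claw":0.5},{"linear":[0.210,-0.090,0],"turn":-0.02,"claw":0.5}]'
python3 -m pendant '[{"linear":[0.042,-0.018,0.0],"turn":0,"claw":0.5},{"linear":[0.084,-0.036,0.0],"turn":0,"claw":0.5},{"linear":[0.126,-0.054,0.0],"turn":0,"claw":0.5},{"linear":[0.168,-0.074,0],"turn":0,"claw":0.5},{"linear":[0.210,-0.092,0],"turn":0,"claw":0.5}]'
python3 -m pendant '[{"linear":[0.017,-0.008,0.0],"turn":0,"claw":0.5},{"linear":[0.017,-0.008,0.0],"turn":0,"claw":0.5}]'
python3 - <<'E'
from h import *
d=grab("wrist","w1.png"); s=bot.observe(); print(s["time"],tool().round(4)[:3],s["gripper_width"],np.array(d["mount"]).round(3),d["K"],d["D"])
E
```

```text
time: 0.6
ee_pos: [391.9, -450.9, 230.8]
tcp_rot: [-0.0, 0.983, 0.186, -0.0]
contact_force: [0.7, -0.5, -0.1]
gripper_width: 42.4
grip_force: 0.0
time: 1.1
ee_pos: [553.8, -288.4, 230.8]
tcp_rot: [-0.0, 0.983, 0.186, -0.0]
contact_force: [-0.2, -0.8, 0.5]
gripper_width: 42.5
grip_force: 0.0
time: 1.3
ee_pos: [567.1, -274.2, 230.6]
tcp_rot: [-0.0, 0.982, 0.188, -0.0]
contact_force: [-0.7, -1.1, -0.2]
gripper_width: 42.9
grip_force: 0.0
1.35 [[ 9.301000e-01  3.673000e-01 -1.100000e-03  5.661016e+02]
 [ 3.673000e-01 -9.301000e-01  4.000000e-04 -2.755288e+02]
 [-9.000000e-04 -8.000000e-04 -1.000000e+00  2.306329e+02]] 42.53883437459762 [[-1.00000e-03 -9.57000e-01 -2.89000e-01  7.53910e+01]
 [ 1.00000e+00 -1.00000e-03 -0.00000e+00  1.57900e+00]
 [ 0.00000e+00 -2.89000e-01  9.57000e-01 -1.42642e+02]
 [ 0.00000e+00  0.00000e+00  0.00000e+00  1.00000e+00]] [[308.59263612   0.         278.62918114]
 [  0.         308.59263612 207.73819607]
 [  0.           0.           1.        ]] [-0.02949299  0.          0.          0.          0.        ]
```

View pics/w1.png

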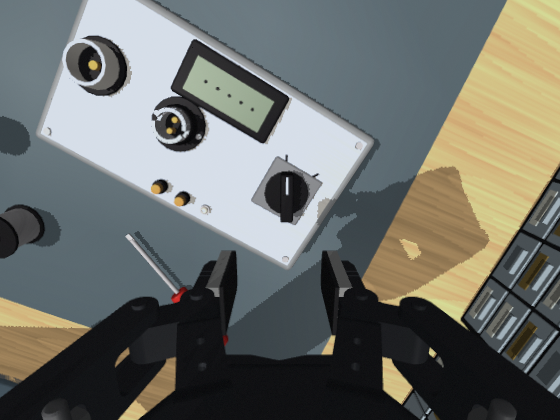

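Run:
```python
from h import *
d=load("w1"); im=d["image"]; hsv=cv2.cvtColor(im,cv2.COLOR_BGR2HSV)
m=cv2.morphologyEx(cv2.inRange(hsv,(0,0,195),(180,45,255)),cv2.MORPH_CLOSE,np.ones((25,25))); m[250:,:282]=0
cs=cv2.findContours(m,cv2.RETR_EXTERNAL,cv2.CHAIN_APPROX_NONE)[0]; c=max(cs,key=cv2.contourArea); hull=cv2.approxPolyDP(c,4,True)[:,0]; print(hull.tolist())
P=plane(d,hull.astype(float),65); print(P.round(1).tolist())
pt=c[:,0].astype(float)
def seg(a,b):
    a=np.array(a,float);b=np.array(b,float);u=(b-a)/np.linalg.norm(b-a);w=pt-a;t=w@u;e=abs(w[:,0]*u[1]-w[:,1]*u[0])
    q=plane(d,pt[(e<4)&(t>10)&(t<np.linalg.norm(b-a)-10)],65)[:,:2].astype(np.float32)
    v=cv2.fitLine(q,cv2.DIST_HUBER,0,.01,.01).ravel(); return v
L=[seg((370,142),(290,265)),seg((42,133),(288,266)),seg((150,5),(365,138))]
for v in L: print(v.round(3), np.degrees(np.arctan2(v[1],v[0])).round(2))
g=cv2.cvtColor(im,cv2.COLOR_BGR2GRAY)
k=(g<60).astype(np.uint8); k[:165]=0;k[228:]=0;k[:,:255]=0;k[:,:0]=0;k[:,320:]=0
ys,xs=np.nonzero(k); print("dark",xs.min(),xs.max(),ys.min(),ys.max())
s=np.hstack([cv2.resize(im[150:240,240:340],None,fx=4,fy=4,interpolation=cv2.INTER_CUBIC),cv2.resize(im[80:170,130:230],None,fx=4,fy=4,interpolation=cv2.INTER_CUBIC)])
cv2.imwrite("pics/crop2.png",s)
```

```text
[[84, 0], [75, 37], [63, 51], [62, 72], [41, 133], [257, 249], [281, 249], [287, 264], [317, 218], [317, 202], [333, 195], [366, 143], [156, 13], [155, 0]]
[[666.5, -50.5, 65.0], [634.0, -49.3, 65.0], [618.4, -41.1, 65.0], [600.0, -43.7, 65.0], [536.3, -34.4, 65.0], [498.9, -277.3, 65.0], [508.5, -301.6, 65.0], [494.2, -314.5, 65.0], [555.6, -323.7, 65.0], [571.6, -316.7, 65.0], [584.6, -329.0, 65.0], [644.8, -337.4, 65.0], [679.2, -113.9, 65.0], [688.8, -110.2, 65.0]]
[ 9.88000e-01 -1.53000e-01  5.75899e+02 -3.27245e+02] -8.83
[ 1.50000e-01  9.89000e-01  5.15263e+02 -1.70355e+02] 81.37
[ 1.52000e-01  9.88000e-01  6.61062e+02 -2.33272e+02] 81.28
dark 265 317 171 221
```

View pics/crop2.png

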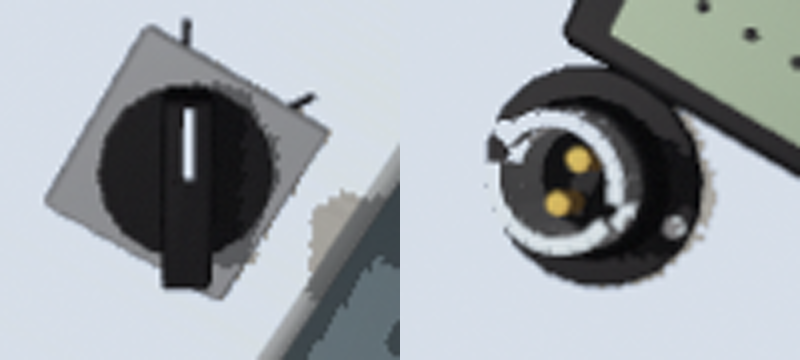

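Run:
```python
from h import *
d=load("w1"); u=np.array([np.cos(np.radians(21.3)),np.sin(np.radians(21.3))])
for z in (80,85,90,95,100):
    p=plane(d,[(286.7,221.75)],z)[0,:2]; print(z,(p+23*u).round(1), proj(d,np.r_[p+46*u,z]).round(1))
for z in (66,70,74,78): print("disc",z,plane(d,[(286.7,193)],z).round(1), plane(d,[(264.5,193),(308.75,193)],z)[:,:2].round(1).tolist())
# socket mouth: outer rim ellipse in crop right panel: left 498? right 645, top 105, bottom 257
for z in (97,): print("mouth",plane(d,[(130+(498-400+640-400)/8, 80+(105+257)/8)],z).round(1))
for w in ([592.8,-159.6,97],): print(proj(d,w))
T=tool(); print(T[:3].round(4), bot.observe()["time"])
# double view: pointers from scene
s=cv2.cvtColor(load("scene")["image"],cv2.COLOR_BGR2GRAY)
```

```text
80 [ 566.1 -284.9] [[287.3 176.7]]
85 [ 567.7 -284.1] [[287.3 175.9]]
90 [ 569.3 -283.4] [[287.3 175. ]]
95 [ 570.9 -282.6] [[287.4 174.1]]
100 [ 572.5 -281.8] [[287.4 173.2]]
disc 66 [[ 569.2 -283.7   66. ]] [[560.8, -262.5], [577.5, -304.7]]
disc 70 [[ 570.1 -283.2   70. ]] [[561.8, -262.4], [578.3, -304.0]]
disc 74 [[ 571.  -282.8   74. ]] [[562.8, -262.2], [579.1, -303.2]]
disc 78 [[ 571.9 -282.3   78. ]] [[563.8, -262.0], [579.9, -302.5]]
mouth [[ 595.7 -164.7   97. ]]
[[165.65128784 126.28758741]]
[[ 9.301000e-01  3.673000e-01 -1.100000e-03  5.661016e+02]
 [ 3.673000e-01 -9.301000e-01  4.000000e-04 -2.755288e+02]
 [-9.000000e-04 -8.000000e-04 -1.000000e+00  2.306329e+02]] 1.35
```

```bash
python3 -m pendant '[{"linear":[0.001,0.008,0.045],"turn":0,"claw":0.45},{"linear":[0.001,0.008,0.090],"turn":0,"claw":0.45},{"linear":[0.001,0.008,0.120],"turn":0,"claw":0.45},{"linear":[0.001,0.008,0.140],"turn":0,"claw":0.45},{"linear":[0.001,0.008,0.140],"turn":0,"claw":0.45}]' 40
python3 -c "
from h import *
d=grab('wrist','w2.png'); print(tool().round(3)[:3])"
```

```text
time: 1.85
ee_pos: [566.4, -283.3, 87.2]
tcp_rot: [-0.003, 0.983, 0.185, -0.003]
contact_force: [0.2, -0.2, -0.6]
gripper_width: 38.5
grip_force: 0.0
[[ 9.32000e-01  3.64000e-01 -3.00000e-03  5.67891e+02]
 [ 3.64000e-01 -9.32000e-01  2.00000e-03 -2.84084e+02]
 [-2.00000e-03 -3.00000e-03 -1.00000e+00  8.97050e+01]]
```

View pics/w2.png

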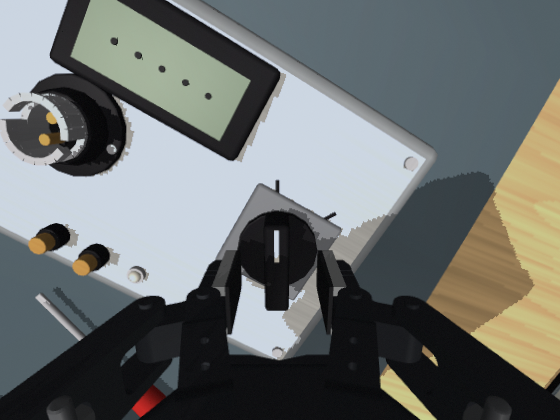

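The bar is at (277,225–309), centred between the fingertips (231 and 325) and about 2 mm ahead of the TCP pixel (v≈268). Descend and close.

```bash
python3 -m pendant '[{"linear":[0.0015,0,0.008],"turn":0,"claw":0.45},{"linear":[0.0015,0,0.014],"turn":0,"claw":0.3},{"linear":[0.0015,0,0.014],"turn":0,"claw":0.0},{"linear":[0.0015,0,0.014],"turn":0,"claw":0.0},{"linear":[0.0015,0,0.014],"turn":0,"claw":0.0}]' 40
```

```text
time: 2.4
ee_pos: [570.0, -280.7, 77.3]
tcp_rot: [-0.003, 0.983, 0.186, -0.001]
contact_force: [-5.3, 7.9, 4.5]
gripper_width: 11.4
grip_force: 40.7
```

```bash
python3 -m pendant '[{"linear":[0,0,0],"turn":0.14,"claw":0},{"linear":[0,0,0],"turn":0.28,"claw":0},{"linear":[0,0,0],"turn":0.42,"claw":0},{"linear":[0,0,0],"turn":0.56,"claw":0}]' 60
python3 -m pendant '[{"linear":[0,0,0],"turn":0.14,"claw":0},{"linear":[0,0,0],"turn":0.28,"claw":0},{"linear":[0,0,0],"turn":0.42,"claw":0},{"linear":[0,0,0],"turn":0.50,"claw":0},{"linear":[0,0,0],"turn":0.50,"claw":0}]'
```

```text
time: 2.8
ee_pos: [570.1, -281.7, 77.4]
tcp_rot: [-0.001, 0.995, -0.096, -0.002]
contact_force: [-5.2, 4.2, 3.1]
gripper_width: 10.6
grip_force: 62.5
time: 3.3
ee_pos: [569.8, -282.4, 77.5]
tcp_rot: [-0.0, 0.942, -0.337, -0.002]
contact_force: [-6.1, 1.3, 3.7]
gripper_width: 10.9
grip_force: 62.5
```

```bash
python3 -m pendant '[{"linear":[0,0,0],"turn":0,"claw":0.45},{"linear":[0,0,0],"turn":0,"claw":0.45},{"linear":[0,0,-0.040],"turn":0,"claw":0.45},{"linear":[0,0,-0.090],"turn":0,"claw":0.5},{"linear":[0,0,-0.140],"turn":0,"claw":0.5}]'
python3 - <<'E'
from h import *
d=grab("wrist","w3.png"); g=cv2.cvtColor(d["image"],cv2.COLOR_BGR2GRAY); T=tool(); print(T[:3].round(3))
c=proj(d,[570,-282.5,91])[0]; print(c)
x,y=c.astype(int); k=np.zeros_like(g); k[y-22:y+22,x-22:x+22]=(g[y-22:y+22,x-22:x+22]>150)
n,l,st,ce=cv2.connectedComponentsWithStats(k); 
for i in range(1,n):
    if st[i,4]>8:
        pts=np.argwhere(l==i)[:,::-1].astype(float); q=plane(d,pts,92)[:,:2]; q0=q.mean(0); v=np.linalg.svd(q-q0)[2][0]; print(st[i],q0.round(1),np.degrees(np.arctan2(v[1],v[0])))
E
```

```text
time: 3.8
ee_pos: [571.0, -283.0, 218.9]
tcp_rot: [-0.0, 0.942, -0.336, -0.0]
contact_force: [0.3, -0.4, 0.8]
gripper_width: 42.9
grip_force: 0.0
[[ 7.74000e-01 -6.33000e-01  1.40000e-02  5.75187e+02]
 [-6.33000e-01 -7.74000e-01 -1.00000e-02 -2.85805e+02]
 [ 1.70000e-02 -1.00000e-03 -1.00000e+00  2.30522e+02]]
[279.91703973 202.75904207]
[257 180   7  11  36] [ 596.3 -279.6] -63.46050162702058
[297 180   4   4   9] [ 575.  -308.4] -174.56236317899223
[278 182   3  18  52] [ 579.6 -289.3] 141.4198771708758
[257 204  16  20 156] [ 569.5 -261.3] -177.9833810711793
[286 208  15  16 117] [ 549.7 -283.9] 96.36160495594088
```

```bash
python3 -m pendant '[{"linear":[-0.033,-0.032,0],"turn":-0.14,"claw":0.6},{"linear":[-0.066,-0.064,0],"turn":-0.28,"claw":0.8},{"linear":[-0.099,-0.096,0],"turn":-0.42,"claw":1},{"linear":[-0.132,-0.126,0],"turn":-0.56,"claw":1},{"linear":[-0.165,-0.158,0],"turn":-0.7,"claw":1}]'
python3 - <<'E'
from h import *
T=tool(); print(T[:3].round(3)); print(T[:3,:3].T@(np.array([500,265,215])-T[:3,3]))
a=np.arctan2(T[1,0],T[0,0]); print(np.degrees(a), a-np.radians(103.9))
E
```

```text
time: 4.35
ee_pos: [543.4, -54.8, 217.8]
tcp_rot: [0.0, 1.0, 0.01, 0.001]
contact_force: [1.3, -0.6, -0.2]
gripper_width: 85.3
grip_force: 0.0
[[ 1.00000e+00  1.90000e-02  2.00000e-03  5.43445e+02]
 [ 1.90000e-02 -1.00000e+00 -0.00000e+00 -5.48070e+01]
 [ 2.00000e-03  0.00000e+00 -1.00000e+00  2.17824e+02]]
[ -37.31360635 -320.58250497    2.6098775 ]
1.0979752498616107 -1.7942338096066162
```

```bash
python3 -m pendant '[{"linear":[-0.005,-0.048,0],"turn":-0.145,"claw":1},{"linear":[-0.010,-0.096,0],"turn":-0.29,"claw":1},{"linear":[-0.016,-0.144,0],"turn":-0.435,"claw":1},{"linear":[-0.022,-0.192,0],"turn":-0.58,"claw":1},{"linear":[-0.028,-0.240,0],"turn":-0.725,"claw":1}]'
python3 -m pendant '[{"linear":[0.0,0,0],"turn":-0.145,"claw":1},{"linear":[0,0,0],"turn":-0.29,"claw":1},{"linear":[0,0,0],"turn":-0.435,"claw":1},{"linear":[0,0,0],"turn":-0.58,"claw":1},{"linear":[0,0,0],"turn":-0.725,"claw":1}]'
python3 -m pendant '[{"linear":[0.0,0,0],"turn":-0.145,"claw":1},{"linear":[0,0,0],"turn":-0.29,"claw":1},{"linear":[0,0,0],"turn":-0.345,"claw":1},{"linear":[0,0,0],"turn":-0.345,"claw":1}]'
python3 - <<'E'
from h import *
d=grab("wrist","w4.png")
T=tool(); print(T[:3].round(3)); print(T[:3,:3].T@(np.array([500,265,200])-T[:3,3]))
a=np.arctan2(T[1,0],T[0,0]); print(np.degrees(a), bot.observe()["time"])
E
```

```text
time: 4.85
ee_pos: [512.1, 185.3, 218.0]
tcp_rot: [0.0, 0.931, 0.364, 0.001]
contact_force: [1.3, -0.2, 0.8]
gripper_width: 85.5
grip_force: 0.0
time: 5.35
ee_pos: [512.6, 183.5, 217.7]
tcp_rot: [0.0, 0.742, 0.671, 0.001]
contact_force: [-0.0, 0.9, 0.3]
gripper_width: 85.4
grip_force: 0.0
time: 5.75
ee_pos: [512.6, 183.4, 217.7]
tcp_rot: [0.0, 0.618, 0.786, 0.001]
contact_force: [0.4, 0.1, -0.0]
gripper_width: 85.5
grip_force: 0.0
[[-2.35000e-01  9.72000e-01  1.00000e-03  5.12523e+02]
 [ 9.72000e-01  2.35000e-01  0.00000e+00  1.83351e+02]
 [-0.00000e+00  1.00000e-03 -1.00000e+00  2.17629e+02]]
[82.30901049  6.96398752 17.63298867]
103.56938627262645 5.8
```

View pics/w4.png

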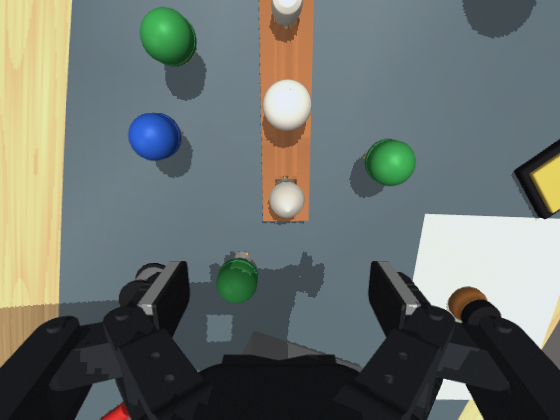

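White ball at (288,105) in the middle of the rack, candle nearer at (287,199), green and blue look-alikes off to the sides.

Run:
```python
from h import *
d=load("w4"); im=d["image"]; hsv=cv2.cvtColor(im,cv2.COLOR_BGR2HSV)
m=cv2.inRange(hsv,(0,0,110),(180,70,255)); m[:70]=0; m[160:]=0; m[:,:255]=0; m[:,325:]=0
c=max(cv2.findContours(m,cv2.RETR_EXTERNAL,cv2.CHAIN_APPROX_NONE)[0],key=cv2.contourArea)
(e,ax,an)=cv2.fitEllipse(c); p=plane(d,[e],63)[0]; print(e,ax,p.round(1))
m=cv2.inRange(hsv,(3,90,60),(18,255,255)); m[225:]=0; m[:,:240]=0; m[:,330:]=0
ys,xs=np.nonzero(m)
for side in (0,1):
    q=[]
    for y in range(40,215):
        x=np.nonzero(m[y])[0]
        if len(x): q.append((x[-1] if side else x[0],y))
    Q=plane(d,q,26)[:,:2].astype(np.float32); v=cv2.fitLine(Q,cv2.DIST_HUBER,0,.01,.01).ravel(); print(v.round(3),np.degrees(np.arctan2(v[1],v[0])))
T=d["P"]@np.linalg.inv(np.array(cams.grab_frame("wrist")["mount"])); print(T[:3,:3].T@(p-T[:3,3]))
```

```text
(298.6839599609375, 110.72744750976562) (62.23765563964844, 90.43936920166016) [514.9 262.1  63. ]
[ 2.40000e-01 -9.71000e-01  4.77517e+02  2.60736e+02] -76.1287
[ 2.38000e-01 -9.71000e-01  5.29312e+02  2.63251e+02] -76.234505
[ 75.95398869  20.58338769 154.72231764]
```

Run:
```python
from h import *
d=load("w4"); im=d["image"]; hsv=cv2.cvtColor(im,cv2.COLOR_BGR2HSV)
m=cv2.inRange(hsv,(0,0,165),(180,70,255)); 
n,l,st,ce=cv2.connectedComponentsWithStats(m); i=l[105,288]; print(st[i],ce[i])
c=max(cv2.findContours((l==i).astype(np.uint8),cv2.RETR_EXTERNAL,cv2.CHAIN_APPROX_NONE)[0],key=cv2.contourArea)
e,ax,an=cv2.fitEllipse(c); T=d["P"]@np.linalg.inv(np.array(cams.grab_frame("wrist")["mount"]))
for q in (e,(288,105)):
    p=plane(d,[q],63)[0]; print(q,ax,p.round(1),(T[:3,:3].T@(p-T[:3,3])).round(1))
i=l[199,287]; print(st[i],ce[i],plane(d,[ce[i]],85))
```

```text
[ 263   79   48   49 1801] [286.63464742 102.97612438]
(286.6349182128906, 102.97024536132812) (46.677391052246094, 47.33119583129883) [502.4 266.1  63. ] [ 82.8   9.4 154.7]
(288, 105) (46.677391052246094, 47.33119583129883) [504.1 264.7  63. ] [ 81.   10.7 154.7]
[271 182  32  33 793] [286.42622951 197.99747793] [[522.04678003 184.20577743  85.        ]]
```

```bash
python3 -m pendant '[{"linear":[0.042,0.005,0],"turn":0,"claw":1},{"linear":[0.083,0.0095,0],"turn":0,"claw":1},{"linear":[0.083,0.0095,0.045],"turn":0,"claw":1},{"linear":[0.083,0.0095,0.080],"turn":0,"claw":1},{"linear":[0.083,0.0095,0.080],"turn":0,"claw":1}]'
python3 - <<'E'
from h import *
d=grab("wrist","w5.png"); g=cv2.cvtColor(d["image"],cv2.COLOR_BGR2HSV); s=bot.observe()
m=cv2.inRange(g,(0,0,150),(180,70,255)); T=d["P"]@np.linalg.inv(np.array(cams.grab_frame("wrist")["mount"]))
n,l,st,ce=cv2.connectedComponentsWithStats(m); u=proj(d,[502.4,266.1,63])[0]; i=l[int(u[1]),int(u[0])]; print(u,st[i],ce[i])
p=plane(d,[ce[i]],63)[0]; print(T[:3].round(3),p,(T[:3,:3].T@(p-T[:3,3])).round(1),s["time"])
E
```

```text
time: 6.4
ee_pos: [498.0, 265.4, 131.9]
tcp_rot: [-0.003, 0.618, 0.786, -0.004]
contact_force: [-1.2, 0.5, 0.1]
gripper_width: 85.1
grip_force: 0.0
[283.15318841 219.37383859] [ 253  190   61   65 3117] [282.96823869 222.33269169]
[[-2.36000e-01  9.72000e-01 -1.00000e-02  4.97980e+02]
 [ 9.72000e-01  2.36000e-01 -3.00000e-03  2.65354e+02]
 [-1.00000e-03 -1.10000e-02 -1.00000e+00  1.31862e+02]] [502.8132613  263.86179913  63.        ] [-2.6  5.1 68.8] 6.45
```

```bash
cat > ball.py <<'E'
from h import *
d=grab("wrist"); g=cv2.cvtColor(d["image"],cv2.COLOR_BGR2HSV); s=bot.observe()
m=cv2.inRange(g,(0,0,150),(180,70,255)); T=d["P"]@np.linalg.inv(np.array(d["mount"]))
n,l,st,ce=cv2.connectedComponentsWithStats(m); u=proj(d,[502.4,266.1,63])[0]; i=l[int(u[1]),int(u[0])]; print(u,st[i],ce[i])
p=plane(d,[ce[i]],63)[0]; print(T[:3].round(3),p,(T[:3,:3].T@(p-T[:3,3])).round(1),s["time"])
E
python3 ball.py
```

```text
[276.56043749 216.62300903] [ 247  188   60   63 2974] [276.31069267 219.39206456]
[[-2.35000e-01  9.72000e-01 -0.00000e+00  5.01999e+02]
 [ 9.72000e-01  2.35000e-01 -0.00000e+00  2.66131e+02]
 [ 0.00000e+00 -0.00000e+00 -1.00000e+00  1.37644e+02]] [502.72497537 263.94398537  63.        ] [-2.3  0.2 74.6] 6.55
```

```bash
python3 -m pendant '[{"linear":[-0.001,0,0.045],"turn":0,"claw":1},{"linear":[-0.001,0,0.080],"turn":0,"claw":1},{"linear":[-0.001,0,0.097],"turn":0,"claw":1},{"linear":[-0.001,0,0.097],"turn":0,"claw":0.8},{"linear":[-0.001,0,0.097],"turn":0,"claw":0.4}]' 40
python3 -m pendant '[{"linear":[0,0,0],"turn":0,"claw":0.3},{"linear":[0,0,0],"turn":0,"claw":0.3},{"linear":[0,0,0],"turn":0,"claw":0.3},{"linear":[0,0,0],"turn":0,"claw":0.3}]' 40
```

```text
time: 7.05
ee_pos: [504.1, 265.6, 42.7]
tcp_rot: [0.001, 0.618, 0.786, 0.002]
contact_force: [-0.6, 0.2, 0.8]
gripper_width: 59.0
grip_force: 0.0
time: 7.45
ee_pos: [504.3, 265.8, 43.2]
tcp_rot: [0.001, 0.618, 0.786, 0.002]
contact_force: [-0.6, -1.0, 6.8]
gripper_width: 43.6
grip_force: 40.1
```

```bash
python3 -m pendant '[{"linear":[0,0,-0.010],"turn":0,"claw":0.3},{"linear":[0,0,-0.030],"turn":0,"claw":0.3},{"linear":[0,0,-0.070],"turn":0,"claw":0.3},{"linear":[0,0,-0.110],"turn":0,"claw":0.3},{"linear":[0,0,-0.150],"turn":0,"claw":0.3}]' 60
python3 -m pendant '[{"linear":[0,0,0],"turn":0,"claw":0.3},{"linear":[0,0,0],"turn":0,"claw":0.3},{"linear":[0,0,0],"turn":0,"claw":0.3}]'
python3 - <<'E'
from h import *
T=tool(); D=T[:3,:3].T@(np.array([593.5,-159.5,T[2,3]])-T[:3,3]); a=np.arctan2(T[1,0],T[0,0]); print(T[:3].round(3),D.round(1),np.degrees(a), bot.observe()["grip_force"])
E
```

```text
time: 7.95
ee_pos: [501.7, 265.1, 192.8]
tcp_rot: [0.0, 0.618, 0.786, 0.0]
contact_force: [1.1, -0.5, -0.8]
gripper_width: 43.1
grip_force: 62.8
time: 8.25
ee_pos: [501.1, 264.9, 189.1]
tcp_rot: [-0.001, 0.618, 0.786, -0.001]
contact_force: [-0.4, -0.5, -1.0]
gripper_width: 42.8
grip_force: 62.8
[[-2.36000e-01  9.72000e-01 -2.00000e-03  5.01086e+02]
 [ 9.72000e-01  2.36000e-01 -1.00000e-03  2.64880e+02]
 [-0.00000e+00 -3.00000e-03 -1.00000e+00  1.89081e+02]] [-4.342e+02 -1.020e+01  1.000e-01] 103.6341438541096 62.83292683772743
```

```bash
python3 -m pendant '[{"linear":[-0.046,-0.004,0],"turn":0,"claw":0.3},{"linear":[-0.092,-0.008,0],"turn":0,"claw":0.3},{"linear":[-0.138,-0.012,0],"turn":0,"claw":0.3},{"linear":[-0.184,-0.015,0],"turn":0,"claw":0.3},{"linear":[-0.230,-0.018,0],"turn":0,"claw":0.3}]'
python3 -m pendant '[{"linear":[-0.046,-0.004,0],"turn":0,"claw":0.3},{"linear":[-0.092,-0.008,0],"turn":0,"claw":0.3},{"linear":[-0.138,-0.012,0],"turn":0,"claw":0.3},{"linear":[-0.184,-0.015,0],"turn":0,"claw":0.3},{"linear":[-0.230,-0.018,0],"turn":0,"claw":0.3}]'
python3 -m pendant '[{"linear":[-0.040,-0.004,0],"turn":0.13,"claw":0.3},{"linear":[-0.048,-0.005,0],"turn":0.26,"claw":0.3},{"linear":[-0.048,-0.005,0],"turn":0.39,"claw":0.3},{"linear":[-0.048,-0.005,0],"turn":0.39,"claw":0.3},{"linear":[-0.048,-0.005,0],"turn":0.39,"claw":0.3}]'
python3 - <<'E'
from h import *
d=grab("wrist","w6.png"); a=d["image"]; b=grab("scene","s2.png"); grab("top","t2.png"); T=tool(); print(T[:3].round(3),np.degrees(np.arctan2(T[1,0],T[0,0])),bot.observe()["time"])
p=proj(b,[T[0,3],T[1,3],160])[0].astype(int); print(p)
c=cv2.resize(b["image"][p[1]-50:p[1]+50,p[0]-40:p[0]+40],None,fx=4,fy=4,interpolation=cv2.INTER_CUBIC)
o=np.zeros((420,760,3),np.uint8); o[:300]=0; o[:420,:440]=a[:,60:500]; o[:400,440:760]=c; cv2.imwrite("pics/c6.png",o)
E
```

```text
time: 8.75
ee_pos: [537.6, 35.8, 188.3]
tcp_rot: [-0.002, 0.618, 0.786, -0.001]
contact_force: [2.0, -0.1, -0.8]
gripper_width: 42.8
grip_force: 62.8
time: 9.25
ee_pos: [574.5, -191.7, 188.0]
tcp_rot: [-0.002, 0.618, 0.786, -0.0]
contact_force: [1.5, 0.6, -0.3]
gripper_width: 42.6
grip_force: 62.8
time: 9.75
ee_pos: [581.3, -237.6, 188.6]
tcp_rot: [-0.001, 0.758, 0.652, -0.0]
contact_force: [-0.7, -0.4, -0.6]
gripper_width: 42.7
grip_force: 62.8
[[ 1.49000e-01  9.89000e-01 -1.00000e-03  5.81852e+02]
 [ 9.89000e-01 -1.49000e-01  1.00000e-03 -2.37566e+02]
 [ 0.00000e+00 -1.00000e-03 -1.00000e+00  1.89765e+02]] 81.405176348751 9.9
[109 229]
```

View pics/c6.png

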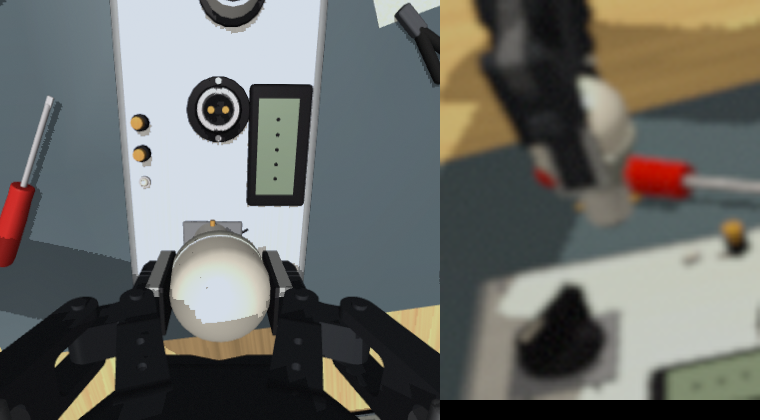

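Socket ring at image (279,110); ball at (281,287) in the fingers; the pin tip shows at (272,223). Measure these.

Run:
```python
from h import *
d=load("w6"); im=d["image"]; g=cv2.cvtColor(im,cv2.COLOR_BGR2GRAY); hsv=cv2.cvtColor(im,cv2.COLOR_BGR2HSV)
mount=np.array(cams.grab_frame("wrist")["mount"]); T=d["P"]@np.linalg.inv(mount); Ti=np.linalg.inv(T)
tl=lambda p:(T[:3,:3].T@(np.asarray(p)-T[:3,3])).round(1)
# socket ring (bright inside dark flange)
k=np.zeros_like(g); k[75:146,246:307]=(g[75:146,246:307]>120)
n,l,st,ce=cv2.connectedComponentsWithStats(k)
for i in range(1,n):
    if st[i,4]>15:
        print(st[i],ce[i].round(1))
y,x=np.nonzero(k); r=np.hypot(x-279,y-110); s=r<25
pts=np.c_[x[s],y[s]].astype(np.int32); h=cv2.convexHull(pts.reshape(-1,1,2)); e=cv2.fitEllipse(h); print("ring",e)
p=plane(d,[e[0]],97)[0]; print("mouth",p.round(1),tl(p))
# dark flange
# terminal/screw heads on flange
# ball
m=cv2.inRange(hsv,(0,0,120),(180,80,255)); m[:240]=0; 
b=[]
for yy in range(262,312,2):
    xx=np.nonzero(m[yy,225:340])[0]+225; 
    b.append((yy,xx.min(),xx.max()))
print(b[::4])
# bottom contour & sphere: use far (bottom) edge at column ~281
col=[(x_,np.nonzero(m[:,x_])[0].max(),np.nonzero(m[:,x_])[0].min()) for x_ in range(255,310,6)]; print(col)
# orange pin
o=cv2.inRange(hsv,(5,90,90),(25,255,255)); o[:210]=0;o[235:]=0;o[:,:250]=0;o[:,310:]=0
yy,xx=np.nonzero(o); print("pin",xx.min(),xx.max(),yy.min(),yy.max(),xx.mean(),yy.mean())
c=[xx.mean(),yy.min()]; q=plane(d,[c],189.8-37+8)[0]; print("pin tool",tl(q))
# predicted sphere centre px and pin px
for X in ([0,0,-23],[14.2,0,29],[2,0,-23]): print(X,proj(d,(T@np.r_[X,1])[:3]))
```

```text
[ 246   75   61   71 1174] [272.1 112.7]
[257  88  42  43 626] [277.6 108.6]
[268 106   6   7  35] [270.4 109.2]
[282 106   7   8  38] [285.1 109.4]
ring ((277.6597900390625, 108.74425506591797), (41.96502685546875, 43.870018005371094), 0.6250267028808594)
mouth [ 594.2 -161.1   97. ] [77.5  1.7 91.7]
[(262, np.int64(234), np.int64(319)), (270, np.int64(233), np.int64(324)), (278, np.int64(231), np.int64(328)), (286, np.int64(230), np.int64(329)), (294, np.int64(231), np.int64(339)), (302, np.int64(232), np.int64(327)), (310, np.int64(234), np.int64(325))]
[(255, np.int64(335), np.int64(241)), (261, np.int64(338), np.int64(240)), (267, np.int64(340), np.int64(240)), (273, np.int64(341), np.int64(240)), (279, np.int64(341), np.int64(240)), (285, np.int64(341), np.int64(240)), (291, np.int64(340), np.int64(240)), (297, np.int64(338), np.int64(240)), (303, np.int64(336), np.int64(240)), (309, np.int64(332), np.int64(240))]
pin 270 274 221 226 272.037037037037 223.22222222222223
pin tool [13.7 -1.6 27.9]
[0, 0, -23] [[273.67215803 288.38483873]]
[14.2, 0, 29] [[274.80133107 219.48741768]]
[2, 0, -23] [[273.64743631 284.38242906]]
```

Run:
```python
from h import *
d=load("w6"); b=load("s2"); t=load("t2")
mount=np.array(cams.grab_frame("wrist")["mount"]); T=d["P"]@np.linalg.inv(mount)
W=lambda X:(T@np.r_[X,1])[:3]
a=cv2.resize(d["image"][205:355,215:345],None,fx=3,fy=3,interpolation=cv2.INTER_CUBIC)
p=proj(b,W([0,0,0]))[0].astype(int); x0,y0=p[0]-27,p[1]-45
c=cv2.resize(b["image"][y0:y0+70,x0:x0+60],None,fx=6,fy=6,interpolation=cv2.INTER_CUBIC)
for X in ([0,0,-43],[0,0,-22],[0,0,37],[14.2,0,29],[-14.2,0,29],[11,0,37],[-11,0,37],[0,11,37],[0,-11,37]):
    q=(proj(b,W(X))[0]-[x0,y0])*6+3; cv2.circle(c,tuple(q.astype(int)),2,(255,0,255),-1)
o=np.zeros((450,760,3),np.uint8); o[:450,:390]=a; o[:420,400:760]=c; cv2.imwrite("pics/c7.png",o); print(p)
```

```text
[105 218]
```

View pics/c7.png

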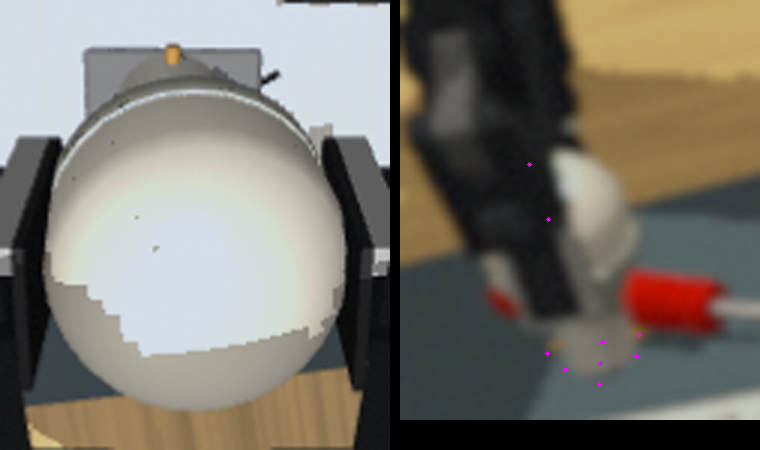

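Reading: the ball centre (crop 196) and neck/pin (crop 170) lie about 9 px apart. So the lamp leans a little in the grip, ball toward tool +y, and the wrist mount reads about 2.5 mm high in y. Plan: enter with the foot aligned to the bore, then regrip centred over the socket so the lamp stands upright.

```bash
python3 -m pendant '[{"linear":[0.040,0.002,0],"turn":0,"claw":0.3},{"linear":[0.078,0.003,0],"turn":0,"claw":0.3},{"linear":[0.078,0.003,0.020],"turn":0,"claw":0.3},{"linear":[0.078,0.003,0.040],"turn":0,"claw":0.3},{"linear":[0.078,0.003,0.048],"turn":0,"claw":0.3}]'
python3 -m pendant '[{"linear":[0,0,0.002],"turn":0,"claw":0.3},{"linear":[0,0,0.004],"turn":0,"claw":0.3},{"linear":[0,0,0.006],"turn":0,"claw":0.3},{"linear":[0,0,0.006],"turn":0,"claw":0.3}]'
```

```text
time: 10.5
ee_pos: [595.8, -160.4, 140.2]
tcp_rot: [-0.001, 0.758, 0.652, -0.001]
contact_force: [-0.7, -0.5, -0.9]
gripper_width: 43.0
grip_force: 62.8
time: 10.9
ee_pos: [597.1, -161.9, 136.9]
tcp_rot: [0.0, 0.759, 0.651, 0.0]
contact_force: [-0.3, 0.2, -0.7]
gripper_width: 43.0
grip_force: 62.8
```

```bash
for i in 1; do python3 -m pendant '[{"linear":[0,0,0.0015],"turn":0,"claw":0.3},{"linear":[0,0,0.003],"turn":0,"claw":0.3},{"linear":[0,0,0.003],"turn":0,"claw":0.3}]'; done
python3 -m pendant '[{"linear":[0,0,0.0015],"turn":0,"claw":0.3},{"linear":[0,0,0.003],"turn":0,"claw":0.3},{"linear":[0,0,0.003],"turn":0,"claw":0.3}]'
```

```text
time: 11.2
ee_pos: [596.7, -161.5, 133.2]
tcp_rot: [-0.0, 0.759, 0.651, -0.0]
contact_force: [-0.7, 0.4, -0.6]
gripper_width: 42.7
grip_force: 62.8
time: 11.5
ee_pos: [596.6, -161.4, 129.9]
tcp_rot: [-0.0, 0.759, 0.651, -0.0]
contact_force: [-0.8, -0.1, 0.3]
gripper_width: 42.8
grip_force: 62.8
```

```bash
python3 -m pendant '[{"linear":[0,0,0.001],"turn":0,"claw":0.3},{"linear":[0,0,0.002],"turn":0,"claw":0.3},{"linear":[0,0,0.002],"turn":0,"claw":0.3}]'
python3 -m pendant '[{"linear":[0,0,0.001],"turn":0,"claw":0.3},{"linear":[0,0,0.002],"turn":0,"claw":0.3},{"linear":[0,0,0.002],"turn":0,"claw":0.3}]'
```

```text
time: 11.8
ee_pos: [596.7, -161.5, 128.1]
tcp_rot: [-0.0, 0.759, 0.651, -0.0]
contact_force: [-0.5, -0.2, 0.1]
gripper_width: 43.0
grip_force: 62.8
time: 12.1
ee_pos: [596.7, -161.4, 126.1]
tcp_rot: [-0.0, 0.759, 0.651, -0.0]
contact_force: [-1.0, -0.6, -0.9]
gripper_width: 43.1
grip_force: 62.8
```

```bash
python3 -m pendant '[{"linear":[0,0,0.001],"turn":0,"claw":0.3},{"linear":[0,0,0.002],"turn":0,"claw":0.3},{"linear":[0,0,0.002],"turn":0,"claw":0.3}]'
python3 -m pendant '[{"linear":[0,0,0.001],"turn":0,"claw":0.3},{"linear":[0,0,0.001],"turn":0,"claw":0.3}]'
```

```text
time: 12.4
ee_pos: [596.9, -161.6, 124.8]
tcp_rot: [0.0, 0.759, 0.651, -0.0]
contact_force: [-3.1, 1.0, 4.5]
gripper_width: 42.9
grip_force: 63.3
time: 12.6
ee_pos: [596.8, -161.6, 123.8]
tcp_rot: [0.0, 0.759, 0.651, -0.0]
contact_force: [-3.1, 0.9, 5.0]
gripper_width: 42.9
grip_force: 63.4
```

```bash
python3 -m pendant '[{"linear":[0,-0.001,0],"turn":0,"claw":0.6},{"linear":[0,-0.003,0],"turn":0,"claw":0.6},{"linear":[0,-0.0045,0],"turn":0,"claw":0.6},{"linear":[0,-0.0045,0],"turn":0,"claw":0.6},{"linear":[0,-0.0045,0],"turn":0,"claw":0.5}]' 30
python3 -m pendant '[{"linear":[0,0,0],"turn":0,"claw":0.3},{"linear":[0,0,0],"turn":0,"claw":0.3},{"linear":[0,0,0],"turn":0,"claw":0.3},{"linear":[0,0,0],"turn":0,"claw":0.3}]' 40
python3 - <<'E'
from h import *
d=grab("wrist","w8.png"); hsv=cv2.cvtColor(d["image"],cv2.COLOR_BGR2HSV)
m=cv2.inRange(hsv,(0,0,120),(180,80,255))
for y in (270,280,290,300): 
    x=np.nonzero(m[y,200:360])[0]+200; print(y,x.min(),x.max())
print([(x,np.nonzero(m[250:400,x])[0].max()+250) for x in (270,280,290)],bot.observe()["contact_force"])
b=grab("scene","s8.png"); p=proj(b,[592,-161,130])[0].astype(int); print(p)
o=np.zeros((450,760,3),np.uint8); o[:,:390]=cv2.resize(d["image"][205:355,215:345],None,fx=3,fy=3,interpolation=cv2.INTER_CUBIC)
o[:420,400:]=cv2.resize(b["image"][p[1]-35:p[1]+35,p[0]-30:p[0]+30],None,fx=6,fy=6,interpolation=cv2.INTER_CUBIC); cv2.imwrite("pics/c8.png",o)
E
```

```text
time: 13.1
ee_pos: [592.3, -160.8, 123.3]
tcp_rot: [-0.0, 0.759, 0.651, -0.0]
contact_force: [-1.6, -0.2, 0.9]
gripper_width: 44.0
grip_force: 30.5
time: 13.5
ee_pos: [592.4, -160.8, 123.3]
tcp_rot: [0.0, 0.759, 0.651, 0.0]
contact_force: [-0.2, 0.9, 1.2]
gripper_width: 43.7
grip_force: 40.5
270 200 324
280 232 324
290 213 327
300 232 329
[(270, np.int64(347)), (280, np.int64(347)), (290, np.int64(346))] [-1.01954643 -0.14133284  1.46667626]
[153 233]
```

View pics/c8.png

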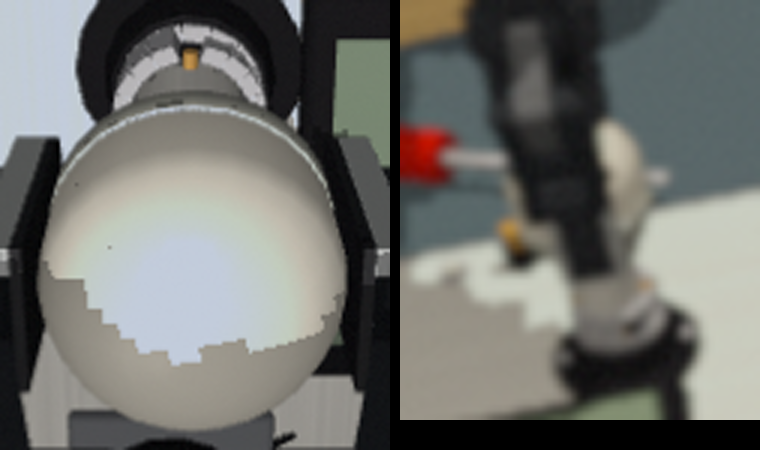

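The pin (crop 191,60) now sits in the shell's slot in line with the ball centre (193), and the lamp is upright. Push down.

```bash
python3 -m pendant '[{"linear":[0,0,0.0015],"turn":0,"claw":0.3},{"linear":[0,0,0.003],"turn":0,"claw":0.3},{"linear":[0,0,0.0045],"turn":0,"claw":0.3},{"linear":[0,0,0.0045],"turn":0,"claw":0.3}]' 80
python3 -m pendant '[{"linear":[0,0,0.001],"turn":0,"claw":0.3},{"linear":[0,0,0.002],"turn":0,"claw":0.3},{"linear":[0,0,0.002],"turn":0,"claw":0.3}]'
```

```text
time: 14.0
ee_pos: [592.5, -161.0, 119.3]
tcp_rot: [0.0, 0.759, 0.651, -0.0]
contact_force: [-3.4, 0.7, 6.0]
gripper_width: 42.9
grip_force: 80.6
time: 14.3
ee_pos: [592.6, -161.0, 117.7]
tcp_rot: [0.0, 0.759, 0.651, -0.0]
contact_force: [-2.8, 1.0, 7.4]
gripper_width: 42.3
grip_force: 80.7
```

```bash
python3 -m pendant '[{"linear":[0,0,0.001],"turn":0,"claw":0.3},{"linear":[0,0,0.002],"turn":0,"claw":0.3},{"linear":[0,0,0.002],"turn":0,"claw":0.3}]'
python3 -m pendant '[{"linear":[0,0,0.001],"turn":0,"claw":0.3},{"linear":[0,0,0.001],"turn":0,"claw":0.3},{"linear":[0,0,0.001],"turn":0,"claw":0.3}]'
```

```text
time: 14.6
ee_pos: [592.6, -161.1, 115.9]
tcp_rot: [0.0, 0.759, 0.651, -0.0]
contact_force: [-4.2, 0.8, 8.9]
gripper_width: 42.7
grip_force: 80.9
time: 14.9
ee_pos: [592.6, -161.1, 115.0]
tcp_rot: [0.0, 0.759, 0.651, -0.0]
contact_force: [-2.8, 0.2, 8.7]
gripper_width: 42.9
grip_force: 80.9
```

```bash
python3 -m pendant '[{"linear":[0,0,0.001],"turn":0,"claw":0.3},{"linear":[0,0,0.001],"turn":0,"claw":0.3},{"linear":[0,0,0.001],"turn":0,"claw":0.3}]'
python3 -m pendant '[{"linear":[0,0,0.001],"turn":0,"claw":0.3},{"linear":[0,0,0.001],"turn":0,"claw":0.3},{"linear":[0,0,0.001],"turn":0,"claw":0.3}]'
```

```text
time: 15.2
ee_pos: [592.7, -161.1, 114.3]
tcp_rot: [0.0, 0.759, 0.651, -0.0]
contact_force: [-3.3, 1.9, 9.6]
gripper_width: 43.0
grip_force: 81.1
time: 15.5
ee_pos: [592.8, -161.1, 113.9]
tcp_rot: [0.0, 0.759, 0.651, -0.0]
contact_force: [-4.9, 1.3, 12.7]
gripper_width: 42.8
grip_force: 81.4
```

```bash
python3 -m pendant '[{"linear":[0,-0.001,-0.001],"turn":0,"claw":0.3},{"linear":[0,-0.001,-0.001],"turn":0,"claw":0.3},{"linear":[0,-0.001,-0.001],"turn":0.12,"claw":0.3},{"linear":[0,-0.001,-0.001],"turn":0.24,"claw":0.3},{"linear":[0,-0.001,-0.001],"turn":0.24,"claw":0.3}]'
python3 -c "
from h import *
print(bot.observe()['ft_torque'])"
```

```text
time: 16.0
ee_pos: [593.0, -161.2, 114.9]
tcp_rot: [0.002, 0.832, 0.555, 0.001]
contact_force: [-1.0, 1.6, 9.6]
gripper_width: 42.8
grip_force: 81.0
[ 0.22845552  0.16879234 -0.07455299]
```

```bash
python3 -m pendant '[{"linear":[0,0,0],"turn":0.12,"claw":0.3},{"linear":[0,0,0],"turn":0.24,"claw":0.3},{"linear":[0,0,0],"turn":0.36,"claw":0.3},{"linear":[0,0,0],"turn":0.48,"claw":0.3}]'
python3 -c "
from h import *
print(bot.observe()['ft_torque'])"
python3 -m pendant '[{"linear":[0,0,0],"turn":0.12,"claw":0.3},{"linear":[0,0,0],"turn":0.24,"claw":0.3},{"linear":[0,0,0],"turn":0.36,"claw":0.3},{"linear":[0,0,0],"turn":0.36,"claw":0.3}]'
python3 -c "
from h import *
print(bot.observe()['ft_torque'])"
```

```text
time: 16.4
ee_pos: [593.0, -161.2, 114.9]
tcp_rot: [0.001, 0.94, 0.34, 0.002]
contact_force: [-0.1, 0.5, 8.6]
gripper_width: 42.7
grip_force: 81.0
[0.21375779 0.12964389 0.03539754]
time: 16.8
ee_pos: [593.1, -161.4, 115.0]
tcp_rot: [0.001, 0.986, 0.168, 0.002]
contact_force: [-0.3, 0.9, 9.3]
gripper_width: 42.5
grip_force: 81.0
[ 0.12847996  0.1794341  -0.06510864]
```

```bash
python3 -m pendant '[{"linear":[0,0,0],"turn":0.08,"claw":0.3},{"linear":[0,0,0],"turn":0.14,"claw":0.3},{"linear":[0,0,0],"turn":0.14,"claw":0.3}]'
python3 -c "
from h import *
print(bot.observe()['ft_torque'])"
python3 -m pendant '[{"linear":[0,0,0],"turn":0.05,"claw":0.3},{"linear":[0,0,0],"turn":0.05,"claw":0.3}]'
python3 -c "
from h import *
print(bot.observe()['ft_torque'])"
```

```text
time: 17.1
ee_pos: [593.1, -161.4, 115.0]
tcp_rot: [0.001, 0.995, 0.099, 0.002]
contact_force: [-0.5, 0.5, 9.3]
gripper_width: 42.6
grip_force: 81.0
[ 0.03995625  0.17841609 -0.01526313]
time: 17.3
ee_pos: [593.1, -161.3, 115.0]
tcp_rot: [0.001, 0.997, 0.074, 0.002]
contact_force: [-1.1, 0.8, 10.0]
gripper_width: 42.7
grip_force: 81.1
[ 0.16541256  0.12243882 -0.00321858]
```

```bash
python3 -m pendant '[{"linear":[0,0,0],"turn":0.05,"claw":0.3},{"linear":[0,0,0],"turn":0.05,"claw":0.3},{"linear":[0,0,0],"turn":0.05,"claw":0.3}]'
python3 -c "
from h import *
print(bot.observe()['ft_torque'])"
python3 -m pendant '[{"linear":[0,0,0],"turn":0.05,"claw":0.3},{"linear":[0,0,0],"turn":0.05,"claw":0.3},{"linear":[0,0,0],"turn":0.05,"claw":0.3}]'
python3 -c "
from h import *
print(bot.observe()['ft_torque'])"
```

```text
time: 17.6
ee_pos: [593.0, -161.0, 115.0]
tcp_rot: [0.001, 0.999, 0.049, 0.002]
contact_force: [-1.2, 1.7, 9.2]
gripper_width: 42.4
grip_force: 81.1
[0.3397753  0.15609843 0.04106347]
time: 17.9
ee_pos: [593.0, -160.9, 115.0]
tcp_rot: [0.001, 1.0, 0.025, 0.002]
contact_force: [-1.2, 2.3, 8.9]
gripper_width: 42.5
grip_force: 81.0
[0.35404018 0.14817564 0.1620853 ]
```

```bash
python3 -m pendant '[{"linear":[0,0,0],"turn":-0.06,"claw":0.3},{"linear":[0,0,0],"turn":-0.08,"claw":0.3},{"linear":[0,0,-0.001],"turn":-0.08,"claw":0.3},{"linear":[0,0,-0.002],"turn":-0.08,"claw":0.3},{"linear":[0,0,-0.002],"turn":-0.08,"claw":0.3}]'
python3 -m pendant '[{"linear":[0,0,-0.001],"turn":0,"claw":0.3},{"linear":[0,0,-0.001],"turn":0,"claw":0.3},{"linear":[0,0,-0.001],"turn":0,"claw":0.3}]'
python3 -c "
from h import *
print(bot.observe()['ft_torque'])"
```

```text
time: 18.4
ee_pos: [593.0, -161.0, 116.8]
tcp_rot: [0.001, 0.998, 0.064, 0.002]
contact_force: [-0.5, 0.8, 7.8]
gripper_width: 42.9
grip_force: 81.0
time: 18.7
ee_pos: [592.9, -161.0, 117.6]
tcp_rot: [0.001, 0.998, 0.064, 0.002]
contact_force: [-0.5, 1.2, 7.6]
gripper_width: 42.7
grip_force: 81.0
[0.20692019 0.08088534 0.03032122]
```

```bash
for i in 1; do python3 -m pendant '[{"linear":[0,0,-0.001],"turn":0,"claw":0.3},{"linear":[0,0,-0.001],"turn":0,"claw":0.3},{"linear":[0,0,-0.001],"turn":0,"claw":0.3}]'; done
python3 -m pendant '[{"linear":[0,0,-0.001],"turn":0,"claw":0.3},{"linear":[0,0,-0.001],"turn":0,"claw":0.3},{"linear":[0,0,-0.001],"turn":0,"claw":0.3}]'
python3 -m pendant '[{"linear":[0,0,-0.0005],"turn":0,"claw":0.3},{"linear":[0,0,-0.0005],"turn":0,"claw":0.3},{"linear":[0,0,-0.0005],"turn":0,"claw":0.3}]'
```

```text
time: 19.0
ee_pos: [592.8, -161.0, 118.5]
tcp_rot: [0.001, 0.998, 0.064, 0.002]
contact_force: [0.6, 1.4, 6.7]
gripper_width: 42.9
grip_force: 80.9
time: 19.3
ee_pos: [592.8, -161.0, 119.4]
tcp_rot: [0.001, 0.998, 0.064, 0.002]
contact_force: [0.2, 1.1, 6.8]
gripper_width: 43.0
grip_force: 80.9
time: 19.6
ee_pos: [592.8, -161.0, 119.7]
tcp_rot: [0.001, 0.998, 0.064, 0.002]
contact_force: [0.5, 0.5, 6.5]
gripper_width: 42.6
grip_force: 80.9
```

```bash
python3 -m pendant '[{"linear":[0,0,-0.0005],"turn":0,"claw":0.3},{"linear":[0,0,-0.0005],"turn":0,"claw":0.3},{"linear":[0,0,-0.0005],"turn":0,"claw":0.3}]'
python3 -m pendant '[{"linear":[0,0,-0.0005],"turn":0,"claw":0.3},{"linear":[0,0,-0.0005],"turn":0,"claw":0.3},{"linear":[0,0,-0.0005],"turn":0,"claw":0.3}]'
```

```text
time: 19.9
ee_pos: [592.4, -161.0, 119.8]
tcp_rot: [0.001, 0.998, 0.064, 0.001]
contact_force: [1.1, 0.3, 6.2]
gripper_width: 42.8
grip_force: 80.7
time: 20.2
ee_pos: [592.1, -161.0, 119.8]
tcp_rot: [0.0, 0.998, 0.064, 0.001]
contact_force: [3.0, -1.3, 4.5]
gripper_width: 42.9
grip_force: 80.7
```

```bash
python3 -m pendant '[{"linear":[0,0,0],"turn":0,"claw":0.3},{"linear":[0,0,0],"turn":0,"claw":0.3},{"linear":[0,0,0],"turn":0,"claw":0.3}]'
python3 -c "
from h import *
print(order.sign_off())"
```

```text
time: 20.5
ee_pos: [591.9, -161.0, 119.7]
tcp_rot: [0.0, 0.998, 0.064, 0.001]
contact_force: [3.2, -0.7, 5.1]
gripper_width: 42.5
grip_force: 80.7
the job is handed in; nothing more can be done
None
```

I turned the selector to its other position, seated the round lamp in the holder's end notches, and handed the job in still gripping it at 20.5 s; the tool readings fit a seated lamp, but the sign-off gave no verdict.

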